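# Fit the tube-cup head to the vortex mixer and hold its touch switch down

### The job

Take the tube-cup head (the one shaped like a small open cup) out of the head holder and push its keyed stem down into the drive socket on top of the vortex mixer, turning it until the key slips into the slot and the head goes fully home, its collar flat on the socket. Then keep pushing it straight down so that the mixer's spring touch switch is pressed all the way, and finish like that: still gripping the head and still pressing, without letting go. Leave the other things on the bench where they are.

Things in the scene. Friction and masses are not known exactly. Their poses are not given: they have to be found in the camera images.
- cup_head: The tube-cup head: black rubber cup on a grey collar, steel stem below; 84 to 168 g. Origin: centre of the collar's underside, z up. Collar 48 mm diameter, 4 mm thick. Cup 40 mm outside diameter, straight from 14 to 45 mm above the origin (grip there), 4 mm wall. A lug 6 mm wide on the collar's edge, out to 30 mm from the axis on the +x side, shows from above where the key is.
- cup_stem (a point): Tip of the cup head's stem, 26 mm below the origin of cup_head, same axes. Stem 16 mm diameter, its lowest 4 mm tapered to 10 mm. One key, 6 mm wide, stands on the stem on the +x side, out to 13 mm from the axis, from the collar down to 16 mm below it: the lowest 10 mm of the stem is a plain round pilot without key.
- holder: White plastic block, fixed, 80 x 200 x 36 mm (x, y, z), with three through holes of 31 mm diameter along its y axis at -55, 0 and +55 mm. Origin: centre of its underside. The two heads stand in the outer holes (either way round), stems down, collars resting on its top 36 mm above the bench; the middle hole is empty.
- mixer: The vortex mixer, fixed: grey housing 165 x 125 mm (x, y) and 125 mm high with a sloped front (dial and rocker) on its -x side. Origin: centre of its underside; z up. The drive socket stands up from the middle of its top, its mouth 165 mm above the bench.
- socket_mouth (a point): Centre of the top face of the drive socket, on its axis; z up, x and y those of the mixer. It sinks with the touch switch but does not turn. The key slot's direction is not given: it differs from run to run, within 0.45 rad either side of this point's +x, and is visible from above. With the key on the socket's face the head's collar is 16 mm above this point; fully home, 0.
- socket_floor (a point): Bottom of the socket's bore, on the axis, 35 mm below socket_mouth. The socket is a steel 12-sided sleeve 44 mm across with a bore of 18.4 mm diameter and one key slot beside the bore, 8.5 mm wide, reaching 15 mm from the axis, full depth. The motor holds the socket: it turns only above about 0.35 N m, so not under a key rubbing lightly on its face.
- touch (a joint): The touch switch: how far the socket is pressed down against its spring, 0 (up) to 0.006 m (stop). The spring gives from about 8 N and needs about 14 N for full travel; it springs back when the push ends. It also gives under a key resting on the socket's face, and then pops up around the key when the slot comes under it.
- flat_head: The other head, to be left alone in the holder: same stem, key, collar and lug, but a flat black rubber disc 72 mm in diameter on top, its top 19 mm above the origin (centre of the collar's underside).
- dish_stack: Bystander: stack of four Petri dishes, 90 mm diameter, 60 mm high, origin at its foot.
- blood_plate: Bystander: one dark red Petri dish, 90 mm diameter, 15 mm high, origin at its foot.
- tube_rack: Bystander: wire rack with white-capped tubes, 77 x 215 x 84 mm, origin at its foot.
- amber_bottle: Bystander: amber bottle, 40 mm diameter, 85 mm high, origin at its foot.
- marker: Bystander: marker pen lying flat, 125 mm long along its x, origin under its middle.
- white_lid: Bystander: round white lid, 110 mm diameter, 9 mm high, origin at its foot.
- beaker: Bystander: glass beaker, 68 mm diameter, 85 mm high, origin at its foot.
Things that resemble listed ones, but are neither listed nor needed, are in the scene too. Leave any blue or purple look-alike of the cup_head alone.

How it is judged (in metres and radians):
On the way, in this order (a step that is already met when the one before it is completed fails the run):
1. the cup head is lifted out of the holder in the gripper (z of cup_head in the frame of holder above 0.066 m and contact force between the fingers and cup_head above 1 N), for 0.1 s.
2. the key has slipped into the slot and the head is fully home in the socket (z of cup_head in the frame of socket_mouth below 0.0025 m and horizontal distance between cup_head and socket_mouth below 0.004 m and angle between cup_head's own z axis and vertical below 0.1 rad), for 0.1 s.
At the end, for the whole second after the job is handed in: The cup head is fully home (collar within 2.5 mm of the socket's face, axis within 4 mm, upright within 0.1 rad), still gripped (over 3 N on the fingers), at rest, and pressed so that the touch switch is down by more than 4 of its 6 mm, through the last second (all of step 2 and value of joint touch above 0.004 m and contact force between the fingers and cup_head above 3 N and linear speed of cup_head below 0.02 m/s); the arm keeps its last pose, push and grip.
It fails at once if a bystander is pushed more than 30 mm (distance of any of dish_stack, blood_plate, tube_rack, amber_bottle, marker, white_lid, beaker, flat_head from where it was at the start of the episode above 0.03 m).
It also fails if it takes over 51 s, if anything falls off the work surface, if the arm or the gripper's body presses on something with over 40 N, if the wrist force passes 120 N, or if a joint passes its speed limit or range.

### The arm

A 6-joint arm with a two-finger parallel gripper is mounted at the origin on the work surface. World frame = base frame: x ahead of the robot, y to its left, z up, the work surface at z = 0. Lengths are in mm, angles in degrees, forces in N, time in s.
With the tool pointing down it reaches from about 300 to 775 mm from the base axis. Payload 14.6 kg.
Tool frame: the origin (TCP) lies on the centre line of the jaws, within the pads' length; the fingertips stand 8 mm ahead of it and the grasp point (between the pads) lies 11 mm behind it; z points along the fingers, y is the line along which they close (so a half turn about z gives the same grasp; the last joint's range is limited). The gripper opens to 85 mm and grips with 20 to 120 N. Pads are 22 mm wide; open, the fingers measure 114 mm over their backs; the gripper's body (76 mm by 85 mm) begins 54 mm behind the grasp point. The pads swing forward as they close: fully open they stand 13 mm farther back than shut.
Start: joints at [62.934, 17.183, 87.147, -0, 75.671, -3.816], TCP at [217.111, 505.324, 215.581] pointing down, gripper open.
Joint ranges: [-173.82, 173.82], [-45.26, 126.66], [13.44, 144.39], [-59.66, 239.66], [0, 175.72], [-146.38, 146.38]. Speed limits (degrees/s): [127.2, 127.2, 147.25, 180, 180, 180].

### API

Orientations are given as a 3x3 rotation matrix whose columns are the frame's x, y, z axes.
In Python, from plant import telemetry, vision, job, nets gives the robot as it stands. The module is installed in compiled form; this text tells all that it offers.
- The arm moves only by the tool send_rows, never from a script. Its argument "commands" is a list that holds one entry, the list of rows, each a list of 4 numbers: the shift along the tool's x, y, z in m, then the turn about the tool's z in rad. A call has 1 to 12 rows; each row is the pose to reach, as a shift and turn from the pose commanded when the call began, along the tool's axes at that moment; what a row does not reach only later rows make up. A row lasts 1/12 s, in which the tool goes at most 41.7 mm and 7.16 degrees, less where a joint would pass 70% of its speed; a pose out of reach is approached as far as the arm can. A call with a gripper value outside its range is refused whole. "gripper" is the closure in counts, from 0 (fully open) to 255 (shut), set as the call begins (left out, the last holds). The fingers move at their own pace and stop on an object; the grip force is fixed at half the most. Time passes only in rows, so rows that repeat a pose let the fingers close. It gives the time, the measured TCP pose, the force, the opening and the grip force at its end, in the units of the state.
- telemetry.get_state(): the state, without advancing time (a new reading comes with each control period).
- vision.read_camera(name): name is "scene" or "top" or "wrist"; returns a dict with "image" (400x640x3 uint8, red, green, blue), "fx", "fy", "cx", "cy" (pixels), "world_from_camera" (4x4, takes a point from camera to world coordinates); the wrist camera has in their place "hand_eye" (4x4, takes a point from camera to tool coordinates, whose origin is the TCP and whose axes are the flange's). Camera axes: x right, y down, z forward; pixel columns grow to the right and rows downward; lengths in mm; the calibration is good to about 2 mm. A picture is of the moment at which its call begins: read the wrist's pose just before it. There is no depth.
- job.finish_job(): hands the job in; it is judged then, once.
Trained networks look in a picture, given as the dict that the camera call returned (one of the last four; its "shot" number tells which), for a name from the list of things; names that differ only in an ending like _2 or _b are one class to them, and where a whole thing is asked for, a point or a joint stands for the part that bears it (a point fixed in the world has none). Each returns a list of dicts, best first, with "confidence" (0 to 1); they miss things now and then, are a little off and sometimes report something else, mostly with a low value. They report only what shows in the picture. A call takes as long as a camera call. They do not tell look-alikes from the thing itself.
- nets.find_in(picture, name): "centre" ([column, row] as shares, 0 to 1, of the picture: columns of its width, rows of its height, amid what is visible of it).
- nets.pinpoint(picture, name): "centre" ([column, row] as shares, 0 to 1, of the picture: columns of its width, rows of its height: a listed point, or the origin of a listed thing).
The state is a dict: "time_s": time; "joint_positions": joint angles; "qvel": joint speeds; "effort": joint torques, N m; "ee_pos": TCP position; "ee_rot": TCP orientation; "force": force on the tool from outside, world axes, zero at the start; "moment": the same for the moment, N m; "width": finger opening in mm; "gripper_force": force on a finger pad.
Only numpy, scipy, OpenCV 4.12 (cv2) and the standard library are available. Lean on these libraries where they do the work, as an engineer would, in place of code of your own. Each camera call takes 0.05 s, during which the arm holds its last target. There are 200 camera calls.

## Working session

There is one attempt and no reset: what is moved stays moved. The work goes in short steps, Python scripts to look and compute and a tool call to move; the robot and the scene stay as the last step left them, time stands still between calls to the robot, and variables do not carry over. Pictures are saved under pics/ and viewed, at most 10 in all, crops included, and the job is handed in when it is done.

Besides the shell and the picture viewer there is one more tool, called after "Call:" by a JSON object that holds its "api" and its "payload". send_rows: Moves the arm, as the interface text tells. Its arguments: {"type":"object","properties":{"commands":{"type":"array","items":{"type":"array","items":{"type":"array","items":{"type":"number"}}}},"gripper":{"type":"number"}},"required":["commands"]}

```bash
mkdir -p pics
cat > h.py <<'E'
import numpy as np,cv2
from plant import telemetry,vision,job,nets
def save(n,im): cv2.imwrite('pics/'+n+'.png',cv2.cvtColor(im,cv2.COLOR_RGB2BGR))
def ray(p,uv,st=None):
    T=np.array(p['world_from_camera']) if 'world_from_camera' in p else tw(st)@np.array(p['hand_eye'])
    d=T[:3,:3]@np.array([(uv[0]-p['cx'])/p['fx'],(uv[1]-p['cy'])/p['fy'],1]); return T[:3,3],d
def atz(p,uv,z,st=None):
    o,d=ray(p,uv,st); return o+d*(z-o[2])/d[2]
def tw(st):
    T=np.eye(4);T[:3,:3]=st['ee_rot'];T[:3,3]=st['ee_pos'];return T
def proj(p,X,st=None):
    T=np.array(p['world_from_camera']) if 'world_from_camera' in p else tw(st)@np.array(p['hand_eye'])
    c=np.linalg.inv(T)@np.append(X,1); return c[0]/c[2]*p['fx']+p['cx'],c[1]/c[2]*p['fy']+p['cy']
E
python3 - <<'E'
from h import *
st=telemetry.get_state();print(st['time_s'],st['ee_pos'],np.round(st['ee_rot'],3).tolist(),st['width'])
Z=dict(cup_head=36,flat_head=36,holder=0,socket_mouth=165,mixer=0,cup_stem=10)
for c in('top','scene'):
    p=vision.read_camera(c);save(c,p['image'])
    print(c,np.round(p['world_from_camera'],3).tolist(),p['fx'])
    for n in Z:
        for r in nets.pinpoint(p,n)[:4]:
            uv=np.array(r['centre'])*[640,400];print(n,round(r['confidence'],2),uv.round(1),atz(p,uv,Z[n]).round(1))
E
```

```text
0.0 [216.96767209 505.10243544 214.99329832] [[-0.919, 0.395, -0.001], [0.395, 0.919, -0.001], [0.0, -0.001, -1.0]] 85.21364478175212
top [[0.016, -0.993, 0.121, 432.8], [-1.0, -0.016, -0.0, 76.295], [0.002, -0.121, -0.993, 1086.741], [0.0, 0.0, 0.0, 1.0]] 452.55159210898563
cup_head 0.91 [176.7 222.6] [505.6 402.8  36. ]
cup_head 0.66 [257.  230.8] [489.6 215.7  36. ]
cup_head 0.64 [238.  173.8] [623.1 264.8  36. ]
cup_head 0.6 [205.2 254.1] [434.1 333.3  36. ]
holder 0.78 [278.9 229.5] [495.6 168.    0. ]
socket_mouth 0.7 [454.7 199.4] [ 553.8 -205.3  165. ]
mixer 0.85 [435.3 210.3] [ 548.  -208.3    0. ]
cup_stem 0.93 [207.8 255.6] [430.7 333.3  10. ]
cup_stem 0.92 [177.3 226. ] [499.4 409.1  10. ]
cup_stem 0.75 [258.7 230.1] [492.7 215.2  10. ]
cup_stem 0.68 [302.4 225. ] [506.6 111.5  10. ]
scene [[0.216, 0.843, -0.493, 969.702], [0.976, -0.186, 0.11, -31.904], [0.001, -0.505, -0.863, 836.926], [0.0, 0.0, 0.0, 1.0]] 365.37720141578893
cup_head 0.86 [446.3 173.7] [503.6 405.4  36. ]
cup_head 0.83 [415.  225.9] [631.9 272.1  36. ]
cup_head 0.63 [411.5 160.6] [443.  329.7  36. ]
cup_head 0.59 [378.2 179.3] [482.  223.8  36. ]
flat_head 0.86 [338.3 195.1] [506.4 110.1  36. ]
holder 0.97 [354.  195.3] [495.4 157.2   0. ]
holder 0.68 [347.6 149.1] [340.5 179.2   0. ]
socket_mouth 0.65 [197.  207.3] [ 546.3 -210.3  165. ]
mixer 0.67 [215.3 239.6] [ 545.7 -213.7    0. ]
cup_stem 0.9 [405.  165.8] [439.  317.8  10. ]
cup_stem 0.86 [443.9 182.3] [513.6 402.6  10. ]
cup_stem 0.85 [371.4 187.5] [487.5 206.7  10. ]
cup_stem 0.73 [353.9 191.8] [490.4 157.6  10. ]
```

View pics/top.png

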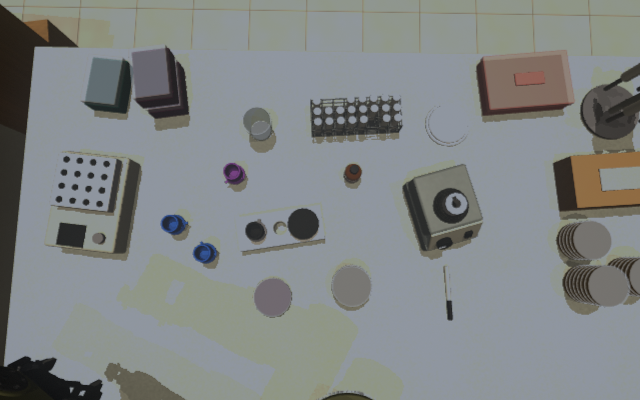

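View pics/scene.png

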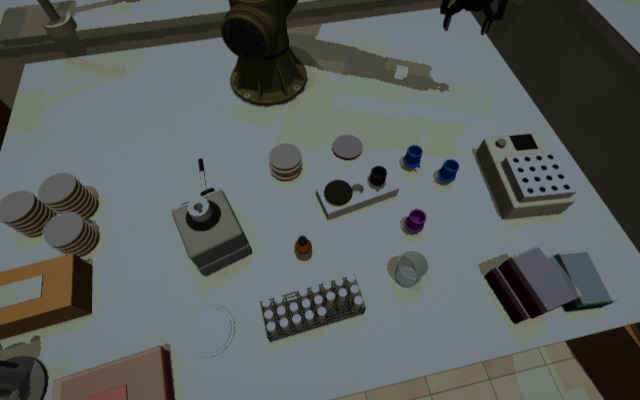

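Look-alikes in top: black cup in holder (257,231), purple cup (234,173), blue cups (173,224) and (205,252). By the description it is the black one in the holder; mixer socket is at (455,202). I'll check it close up in one crop.

Run:
```python
from h import *
p=vision.read_camera('top')
a=cv2.resize(p['image'][200:260,225:335],None,fx=5,fy=5,interpolation=2)
b=cv2.resize(p['image'][160:255,398:490],None,fx=3,fy=3,interpolation=2)
c=np.zeros((300+285,550,3),np.uint8);c[:300]=a;c[300:,:276]=b
save('crop1',np.clip(c*1.5,0,255).astype(np.uint8))
w=vision.read_camera('wrist');print(np.round(w['hand_eye'],3).tolist(),w['fx'],w['cx'],w['cy'])
```

```text
[[-0.001, -0.963, -0.27, 69.202], [1.0, -0.0, -0.001, -0.086], [0.001, -0.27, 0.963, -158.932], [0.0, 0.0, 0.0, 1.0]] 295.37925083021423 320.86363148332964 202.2178506874102
```

View pics/crop1.png

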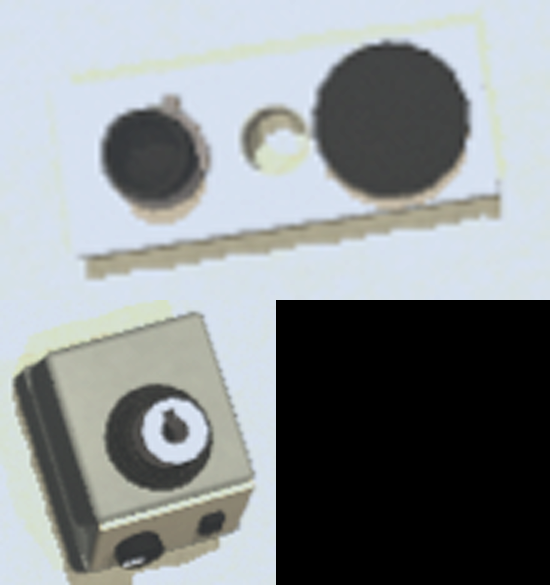

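The crop confirms it: black open cup on a grey collar at the holder's left hole, lug at crop (172,100), i.e. about world +x. Flat disc at (390,120). The slot shows above the bore, at crop (168,412). Next I move to hover above the cup.

Call:
{"api": "send_rows", "payload": {"commands": [[[-0.015, -0.007, 0, 0.04], [-0.045, -0.02, 0, 0.13], [-0.08, -0.035, 0, 0.23], [-0.117, -0.051, 0, 0.33], [-0.154, -0.067, 0, 0.43], [-0.191, -0.083, 0, 0.53], [-0.228, -0.099, 0, 0.63], [-0.265, -0.115, 0, 0.73], [-0.302, -0.131, 0, 0.83], [-0.335, -0.146, 0, 0.92], [-0.357, -0.155, 0, 0.98], [-0.365, -0.159, 0, 1.0]]], "gripper": 0}}

```text
time_s: 1.8
ee_pos: [491.5, 212.7, 215.4]
ee_rot: [[-0.158, 0.987, 0.0], [0.987, 0.158, -0.0], [-0.0, 0.0, -1.0]]
force: [-0.2, 0.2, -0.6]
width: 85.2
gripper_force: 0.0
```

Call:
{"api": "send_rows", "payload": {"commands": [[[0, 0, 0, 0], [0, 0, 0, 0]]]}}

```text
time_s: 1.97
ee_pos: [489.3, 215.5, 215.4]
ee_rot: [[-0.165, 0.986, -0.0], [0.986, 0.165, 0.0], [0.0, -0.0, -1.0]]
force: [0.2, 1.1, 0.4]
width: 85.5
gripper_force: 0.0
```

Run:
```python
from h import *
st=telemetry.get_state();w=vision.read_camera('wrist')
print(st['time_s'],st['ee_pos'],np.round(st['ee_rot'],3).tolist(),st['joint_positions'])
for n,z in(('cup_head',36),('cup_stem',10),('flat_head',36),('holder',0)):
    for r in nets.pinpoint(w,n)[:3]:
        uv=np.array(r['centre'])*[640,400];print(n,round(r['confidence'],2),uv.round(1),atz(w,uv,z,st).round(1))
save('w1',w['image'])
```

```text
1.9667 [489.31892694 215.50953309 215.44575883] [[-0.165, 0.986, -0.0], [0.986, 0.165, 0.0], [0.0, -0.0, -1.0]] [1.98385129e+01 1.52460939e+01 8.96448010e+01 1.35078584e-02
 7.51298428e+01 1.03151238e+01]
cup_head 0.98 [322.1 182.1] [490.2 213.7  36. ]
cup_head 0.83 [442.7 148.2] [618.3 274.7  36. ]
cup_head 0.57 [295.7  61.8] [441.5 336.   36. ]
cup_stem 0.87 [292.6  65.9] [435.9 335.3  10. ]
cup_stem 0.82 [436.2 147.7] [621.2 273.4  10. ]
cup_stem 0.65 [363.6   6.7] [503.3 406.1  10. ]
flat_head 0.73 [319.9 263.1] [504.7 110.3  36. ]
holder 0.95 [321.8 214.4] [498.4 162.9   0. ]
```

View pics/w1.png

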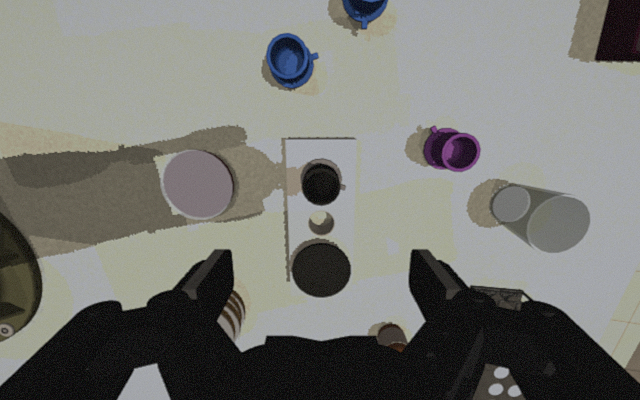

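The wrist view shows the black cup at (322,182) with its lug on the right at (343,187), and the flat disc at (321,268). I'll turn the tool so that the lug ends up on the camera side and stays visible in the grip, after measuring centre and lug.

Run:
```python
from h import *
from scipy.optimize import minimize
st=telemetry.get_state();w=vision.read_camera('wrist');im=w['image'].astype(int)
m=(im.max(2)<60).astype(np.uint8)[140:225,290:357]
n,l,s,c=cv2.connectedComponentsWithStats(m);k=l[182-140,322-290];print(s[k],c[k]+[290,140])
m=(l==k).astype(np.uint8)
t=np.linspace(0,2*np.pi,60)
def sil(x):
    P=np.array([proj(w,[x[0]+20*np.cos(a),x[1]+20*np.sin(a),z],st) for z in(81,50) for a in t])-[290,140]
    g=np.zeros((85*8,67*8),np.uint8);cv2.fillConvexPoly(g,cv2.convexHull(((P+.5)*8).astype(np.int32)),1)
    return cv2.resize(g*1.0,(67,85),interpolation=cv2.INTER_AREA)
f=lambda x:np.abs(sil(x)-m).sum()
r=minimize(f,[490,215],method='Nelder-Mead',options=dict(initial_simplex=[[490,215],[494,215],[490,219]]))
print(r.x,r.fun,m.sum())
a=cv2.resize(w['image'][155:210,290:355],None,fx=9,fy=9,interpolation=2);save('w2',np.clip(a*1.3,0,255).astype(np.uint8))
```

```text
[  12   24   38   42 1237] [320.50767987 184.39288601]
[487.50012684 218.73440742] 92.703125 1237
```

View pics/w2.png

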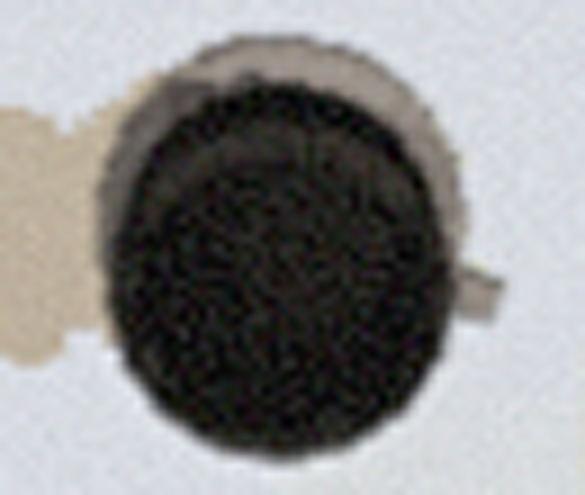

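Run:
```python
from h import *
st=telemetry.get_state();w=vision.read_camera('wrist')
px=lambda a,b:(290+a/9-.5,155+b/9-.5)
R=atz(w,px(280,272),81,st);C=atz(w,px(282,220),40,st);L=atz(w,px(502,297),40,st)
print(R,C,L,np.linalg.norm(L-C));c=(R+C)/2
for q in(R,C): print(np.degrees(np.arctan2(*(L-q)[:2][::-1])))
print(tw(st)[:3,:3].T@(C-st['ee_pos']))
```

```text
[487.43027338 220.33995189  81.        ] [487.98953444 218.24177398  40.        ] [517.63654228 212.98418016  40.        ] 30.109589284301094
-13.686171948858005
-10.056269517175316
[  2.49441917  -0.84385633 175.69495505]
```

Call:
{"api": "send_rows", "payload": {"commands": [[[0, 0, 0, 0.05], [0, 0, 0, 0.14], [0, 0, 0, 0.24], [0, 0, 0, 0.34], [0, 0, 0, 0.44], [0, 0, 0, 0.54], [0, 0, 0, 0.64], [0, 0, 0, 0.74], [0, 0, 0, 0.84], [0, 0, 0, 0.92], [0, 0, 0, 0.98], [0, 0, 0, 1.0]]]}}

```text
time_s: 3.32
ee_pos: [489.5, 215.4, 215.6]
ee_rot: [[0.743, 0.669, 0.0], [0.669, -0.743, 0.0], [0.0, 0.0, -1.0]]
force: [0.7, -0.0, 0.2]
width: 85.3
gripper_force: 0.0
```

Call:
{"api": "send_rows", "payload": {"commands": [[[0, 0, 0, 0.05], [0, 0, 0, 0.14], [0, 0, 0, 0.24], [0, 0, 0, 0.34], [0, 0, 0, 0.44], [0, 0, 0, 0.54], [0, 0, 0, 0.64], [0, 0, 0, 0.72], [0, 0, 0, 0.78], [0, 0, 0, 0.8], [0, 0, 0, 0.8], [0, 0, 0, 0.8]]]}}

```text
time_s: 4.32
ee_pos: [489.7, 215.2, 215.6]
ee_rot: [[0.998, -0.062, 0.0], [-0.062, -0.998, 0.0], [0.0, -0.0, -1.0]]
force: [0.2, -0.0, 0.2]
width: 85.6
gripper_force: 0.0
```

Run:
```python
from h import *
st=telemetry.get_state();w=vision.read_camera('wrist')
print(st['time_s'],st['ee_pos'],np.round(st['ee_rot'],3).tolist(),st['joint_positions'])
for n,z in(('cup_head',36),('flat_head',36),('holder',0)):
    for r in nets.pinpoint(w,n)[:3]:
        uv=np.array(r['centre'])*[640,400];print(n,round(r['confidence'],2),uv.round(1),atz(w,uv,z,st).round(1))
a=proj(w,[489,215,60],st);u,v=int(a[0]),int(a[1]);print(u-33,v-28)
a=cv2.resize(w['image'][v-28:v+28,u-33:u+33],None,fx=9,fy=9,interpolation=2);save('w3',np.clip(a*1.3,0,255).astype(np.uint8))
```

```text
4.3167 [489.66495499 215.24100276 215.61537251] [[0.998, -0.062, 0.0], [-0.062, -0.998, 0.0], [0.0, -0.0, -1.0]] [1.98048626e+01 1.52519791e+01 8.96143276e+01 6.24415575e-04
 7.51314149e+01 1.13333153e+02]
cup_head 0.72 [257.1  61. ] [620.1 274.2  36. ]
cup_head 0.64 [159.5 176.6] [504.8 402.2  36. ]
cup_head 0.61 [230.  224.9] [440.5 329.1  36. ]
flat_head 0.94 [411.9 157.7] [508.6 109.9  36. ]
flat_head 0.67 [351.7 278.8] [357.9 183.8  36. ]
holder 0.68 [363.6 168.2] [493.8 160.4   0. ]
288 156
```

View pics/w3.png

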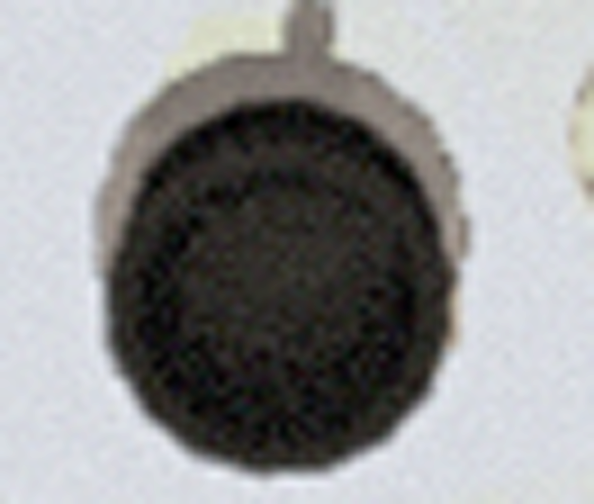

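Run:
```python
from h import *
st=telemetry.get_state();w=vision.read_camera('wrist')
px=lambda a,b:(288+a/9-.5,156+b/9-.5)
R=atz(w,px(279,284),81,st);C=atz(w,px(282,240),40,st);L=atz(w,px(309,20),40,st)
print(R,C,L,np.linalg.norm(L-C))
for q in(R,C): print(np.degrees(np.arctan2(*(L-q)[:2][::-1])))
for q in(R,C):print(tw(st)[:3,:3].T@(q-st['ee_pos']))
```

```text
[491.1209176  217.53365876  81.        ] [487.59440706 217.67687286  40.        ] [515.44175526 212.45852013  40.        ] 28.33206676230857
-11.787021920128929
-10.61364250339565
[  1.30729688  -2.44580263 134.56102074]
[ -2.21812671  -2.36796672 175.56129045]
```

Call:
{"api": "send_rows", "payload": {"commands": [[[-0.001, -0.003, 0.007, 0], [-0.001, -0.003, 0.022, 0], [-0.001, -0.003, 0.04, 0], [-0.001, -0.003, 0.058, 0], [-0.001, -0.003, 0.076, 0], [-0.001, -0.003, 0.094, 0], [-0.001, -0.003, 0.112, 0], [-0.001, -0.003, 0.128, 0], [-0.001, -0.003, 0.142, 0], [-0.001, -0.003, 0.151, 0], [-0.001, -0.003, 0.156, 0], [-0.001, -0.003, 0.157, 0]]]}}

```text
time_s: 5.57
ee_pos: [488.6, 218.2, 57.8]
ee_rot: [[0.998, -0.064, -0.001], [-0.064, -0.998, -0.0], [-0.001, 0.0, -1.0]]
force: [-0.2, -0.3, -0.0]
width: 85.6
gripper_force: 0.0
```

Call:
{"api": "send_rows", "payload": {"commands": [[[0, 0, 0, 0], [0, 0, 0, 0], [0, 0, 0, 0], [0, 0, 0, 0], [0, 0, 0, 0], [0, 0, 0, 0], [0, 0, 0, 0], [0, 0, 0, 0], [0, 0, 0, 0], [0, 0, 0, 0], [0, 0, 0, 0], [0, 0, 0, 0]]], "gripper": 255}}

```text
time_s: 6.57
ee_pos: [489.3, 218.3, 59.8]
ee_rot: [[0.998, -0.064, 0.001], [-0.064, -0.998, 0.0], [0.001, -0.0, -1.0]]
force: [-2.6, -1.9, 9.7]
width: 36.2
gripper_force: 58.9
```

Opening reads 36 mm with an upward force: the tips reached below the straight part. I'll regrip 8 mm higher.

Call:
{"api": "send_rows", "payload": {"commands": [[[0, 0, 0, 0], [0, 0, 0, 0], [0, 0, 0, 0], [0, 0, 0, 0], [0, 0, -0.003, 0], [0, 0, -0.006, 0], [0, 0, -0.008, 0], [0, 0, -0.008, 0]]], "gripper": 0}}

```text
time_s: 7.23
ee_pos: [489.2, 218.3, 67.2]
ee_rot: [[0.998, -0.064, 0.001], [-0.064, -0.998, 0.0], [0.001, -0.0, -1.0]]
force: [-0.2, 0.5, 0.5]
width: 85.2
gripper_force: 0.0
```

Call:
{"api": "send_rows", "payload": {"commands": [[[0, 0, 0, 0], [0, 0, 0, 0], [0, 0, 0, 0], [0, 0, 0, 0], [0, 0, 0, 0], [0, 0, 0, 0], [0, 0, 0, 0], [0, 0, 0, 0], [0, 0, 0, 0], [0, 0, 0, 0], [0, 0, 0, 0], [0, 0, 0, 0]]], "gripper": 255}}

```text
time_s: 8.23
ee_pos: [488.9, 218.2, 66.6]
ee_rot: [[0.998, -0.064, -0.0], [-0.064, -0.998, 0.0], [-0.0, -0.0, -1.0]]
force: [0.1, -0.5, 1.0]
width: 0.2
gripper_force: 0.0
```

Run:
```python
from h import *
st=telemetry.get_state();w=vision.read_camera('wrist');s=vision.read_camera('scene')
print(st['ee_pos'],st['width'])
a=np.zeros((400,800,3),np.uint8);a[:,:400]=w['image'][:,120:520]
a[:,400:]=cv2.resize(s['image'][125:235,305:415][:, :],(400,400))
save('w4',np.clip(a*1.3,0,255).astype(np.uint8))
```

```text
[488.89144646 218.21259559  66.5781463 ] 0.20010370929486024
```

View pics/w4.png

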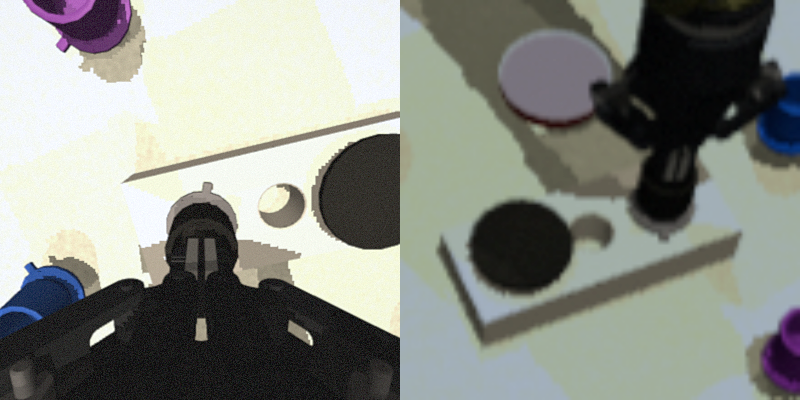

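Run:
```python
from h import *
st=telemetry.get_state();w=vision.read_camera('wrist');s=vision.read_camera('scene')
c=np.array([488.7,218,0])
for z in(40,81):
  for d in([0,0],[20,0],[-20,0],[24,0],[0,24],[0,-24]):
    print(z,d,np.round(proj(w,c+[*d,z],st),0),np.round(proj(s,c+[*d,z]),1))
print('tip',proj(w,st['ee_pos']+np.array([0,0,-8]),st),proj(s,st['ee_pos']+np.array([0,0,-8])))
a=np.zeros((540,800,3),np.uint8)
a[:,:400]=cv2.resize(w['image'][170:305,270:370],(400,540));a[:,400:]=cv2.resize(s['image'][140:194,355:395],(400,540))
save('w5',np.clip(a*1.6,0,255).astype(np.uint8))
```

```text
40 [0, 0] [321. 225.] [377. 181.]
40 [20, 0] [319. 196.] [379.2 187.3]
40 [-20, 0] [323. 253.] [374.8 174.8]
40 [24, 0] [319. 190.] [379.7 188.6]
40 [0, 24] [286. 227.] [385.8 179.3]
40 [0, -24] [357. 223.] [368.1 182.6]
81 [0, 0] [321. 252.] [379.1 172. ]
81 [20, 0] [319. 216.] [381.4 178.5]
81 [-20, 0] [324. 285.] [376.8 165.6]
81 [24, 0] [318. 209.] [381.9 179.8]
81 [0, 24] [277. 254.] [388.2 170.3]
81 [0, -24] [367. 249.] [369.9 173.7]
tip (np.float64(321.0243327626783), np.float64(235.4172655330663)) (np.float64(378.02837767265413), np.float64(177.03893086381606))
```

View pics/w5.png

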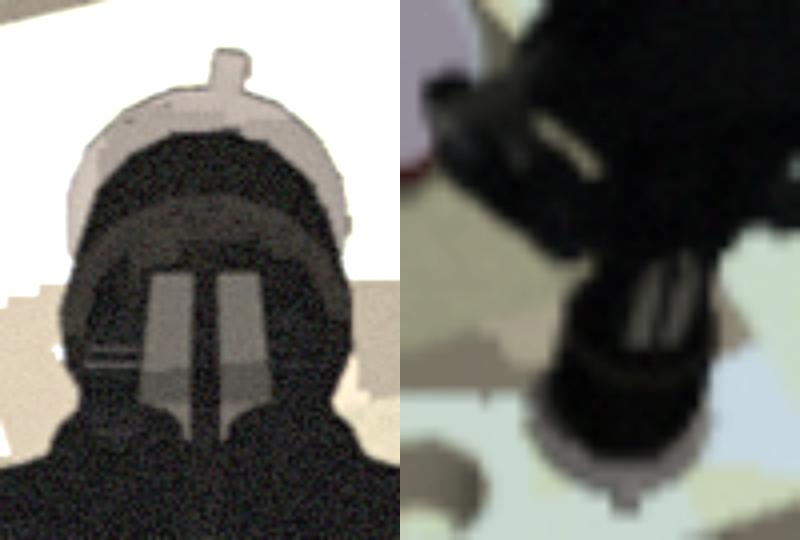

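The pictures show the fingers shut inside the cup: the rim is in front of them and the tips are at wrist row 237. The cup itself is undisturbed, so the higher grip slipped through the thin wall near the rim. The first, deeper grip held at 59 N. I'll rise out of the cup, open, and repeat the deep grip.

Call:
{"api": "send_rows", "payload": {"commands": [[[0, 0, -0.004, 0], [0, 0, -0.01, 0], [0, 0, -0.017, 0], [0, 0, -0.024, 0], [0, 0, -0.031, 0], [0, 0, -0.038, 0], [0, 0, -0.044, 0], [0, 0, -0.048, 0], [0, 0, -0.05, 0], [0, 0, -0.05, 0]]]}}

```text
time_s: 9.27
ee_pos: [489.1, 218.3, 117.0]
ee_rot: [[0.998, -0.064, 0.001], [-0.064, -0.998, 0.0], [0.001, -0.0, -1.0]]
force: [0.4, 0.5, -0.5]
width: 0.4
gripper_force: 0.0
```

Run:
```python
from h import *
st=telemetry.get_state();w=vision.read_camera('wrist')
print(st['time_s'],st['ee_pos'],st['width'],st['force'])
for r in nets.pinpoint(w,'cup_head')[:3]:
    uv=np.array(r['centre'])*[640,400];print(round(r['confidence'],2),uv.round(1),atz(w,uv,36,st).round(1))
save('w6',np.clip(w['image'][100:330,200:440]*1.5,0,255).astype(np.uint8))
```

```text
9.2667 [489.05314806 218.2519407  117.03545934] 0.35460814753946535 [ 0.36062604  0.51977668 -0.53034848]
0.66 [200.6 262. ] [441.  329.3  36. ]
0.62 [233.2  37. ] [618.5 274.   36. ]
0.58 [322.6 204.8] [487.1 217.   36. ]
```

View pics/w6.png

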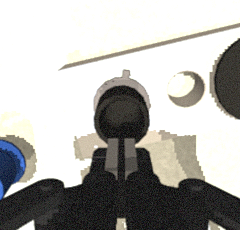

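The cup is still upright in its hole (crop 124,110) and the fingers are free above it. Now the deep grip again.

Call:
{"api": "send_rows", "payload": {"commands": [[[0, 0, 0, 0], [0, 0, 0, 0], [0, 0, 0, 0], [0, 0, 0, 0], [0, 0, 0, 0], [0, 0, 0, 0], [0, 0, 0, 0], [0, 0, 0, 0]]], "gripper": 0}}

```text
time_s: 10.03
ee_pos: [488.9, 218.2, 116.6]
ee_rot: [[0.998, -0.064, 0.0], [-0.064, -0.998, 0.0], [0.0, -0.0, -1.0]]
force: [0.5, 0.2, 0.1]
width: 85.4
gripper_force: 0.0
```

Call:
{"api": "send_rows", "payload": {"commands": [[[0, 0, 0.004, 0], [0, 0, 0.012, 0], [0, 0, 0.022, 0], [0, 0, 0.032, 0], [0, 0, 0.042, 0], [0, 0, 0.05, 0], [0, 0, 0.056, 0], [0, 0, 0.059, 0], [0, 0, 0.06, 0], [0, 0, 0.06, 0]]]}}

```text
time_s: 10.87
ee_pos: [488.9, 218.2, 56.5]
ee_rot: [[0.998, -0.064, -0.0], [-0.064, -0.998, -0.0], [-0.0, 0.0, -1.0]]
force: [-0.4, -0.0, -0.2]
width: 85.3
gripper_force: 0.0
```

Call:
{"api": "send_rows", "payload": {"commands": [[[0, 0, 0, 0], [0, 0, 0, 0], [0, 0, 0, 0], [0, 0, 0, 0], [0, 0, 0, 0], [0, 0, 0, 0]]], "gripper": 120}}

```text
time_s: 11.37
ee_pos: [488.9, 218.2, 56.7]
ee_rot: [[0.998, -0.064, 0.0], [-0.064, -0.998, 0.0], [0.0, -0.0, -1.0]]
force: [0.0, 0.3, -0.5]
width: 45.2
gripper_force: 0.0
```

Call:
{"api": "send_rows", "payload": {"commands": [[[0, 0, 0, 0], [0, 0, 0, 0], [0, 0, 0, 0], [0, 0, 0, 0]]], "gripper": 150}}

```text
time_s: 11.7
ee_pos: [489.1, 218.2, 57.3]
ee_rot: [[0.998, -0.064, 0.001], [-0.064, -0.998, -0.0], [0.001, -0.0, -1.0]]
force: [-2.8, -2.2, 8.8]
width: 36.6
gripper_force: 59.0
```

Call:
{"api": "send_rows", "payload": {"commands": [[[0, 0, -0.002, 0], [0, 0, -0.006, 0], [0, 0, -0.012, 0], [0, 0, -0.02, 0], [0, 0, -0.03, 0], [0, 0, -0.042, 0], [0, 0, -0.054, 0], [0, 0, -0.064, 0], [0, 0, -0.072, 0], [0, 0, -0.078, 0], [0, 0, -0.08, 0], [0, 0, -0.08, 0]]]}}

```text
time_s: 12.7
ee_pos: [489.0, 218.2, 136.9]
ee_rot: [[0.998, -0.064, 0.0], [-0.064, -0.998, 0.0], [0.0, -0.0, -1.0]]
force: [0.5, 0.8, -1.5]
width: 36.4
gripper_force: 60.1
```

Call:
{"api": "send_rows", "payload": {"commands": [[[0, 0, -0.005, 0], [0, 0, -0.015, 0], [0, 0, -0.027, 0], [0, 0, -0.041, 0], [0, 0, -0.055, 0], [0, 0, -0.069, 0], [0, 0, -0.082, 0], [0, 0, -0.092, 0], [0, 0, -0.098, 0], [0, 0, -0.1, 0], [0, 0, -0.1, 0]]]}}

```text
time_s: 13.62
ee_pos: [488.9, 218.2, 236.7]
ee_rot: [[0.998, -0.064, 0.0], [-0.064, -0.998, 0.0], [0.0, -0.0, -1.0]]
force: [-0.4, 1.0, -1.6]
width: 36.5
gripper_force: 60.2
```

Run:
```python
from h import *
st=telemetry.get_state();w=vision.read_camera('wrist');t=vision.read_camera('top')
print(st['time_s'],st['ee_pos'],st['width'],st['gripper_force'],st['force'])
np.save('w7.npy',w['image'])
for n in('cup_head','cup_stem','socket_mouth'):
  for p in(w,t):
    for r in nets.pinpoint(p,n)[:4]: print(n,'w' if p is w else 't',round(r['confidence'],2),(np.array(r['centre'])*[640,400]).round(1))
c=np.append(st['ee_pos'][:2],0)
print([np.round(proj(w,c+[0,0,st['ee_pos'][2]-21+k],st),1) for k in(0,4,45,-26)])
# collar/lug: grey band search above cup in wrist image
im=w['image']
for r in range(150,235,3): print(r,''.join('#' if v<45 else '+' if v<110 else '.' for v in im[r,270:370].mean(1)))
```

```text
13.6167 [488.91358107 218.20951169 236.71425005] 36.48603161675773 60.15738811343908 [-0.39320077  0.9792113  -1.62858024]
cup_head w 0.85 [263.7  61.8]
cup_head w 0.77 [238.3 220.4]
cup_head w 0.66 [322.1 227.4]
cup_head w 0.64 [169.1 173.5]
cup_head t 0.73 [209.2 257.1]
cup_head t 0.45 [236.7 176.4]
cup_stem w 0.97 [268.8  68.2]
cup_stem w 0.71 [178.6 171.1]
cup_stem t 0.82 [207.5 254.9]
cup_stem t 0.5 [239.4 174.6]
socket_mouth t 0.97 [457.2 202.4]
socket_mouth t 0.69 [261.1 129.6]
socket_mouth t 0.54 [283.5 226.2]
[array([321. , 227.8]), array([321. , 230.1]), array([321.1, 259.6]), array([321. , 215.3])]
150 ................++++++..............................................................................
153 ....................................................................................................
156 ..........................................................................................++++++++++
159 ....................................................................................................
162 ...........................................................
[... 1861 characters left out ...]
#############################################++++++++++...............
219 ................++++++++++###################################################++++++++++.............
222 ...............++++++++#########################################################++++++++............
225 ................+++++###########################################################++++++++............
228 ...............++++++##############################################################+++++............
231 ...............++++##################################################################++++...........
234 ................++####################################################################++............
```

Call:
{"api": "send_rows", "payload": {"commands": [[[0, 0.006, 0, 0], [0.001, 0.018, 0, -0.02], [0.002, 0.036, 0, -0.04], [0.003, 0.058, 0, -0.06], [0.004, 0.082, 0, -0.08], [0.004, 0.108, 0, -0.1], [0.005, 0.134, 0, -0.12], [0.005, 0.16, 0, -0.14], [0.006, 0.186, 0, -0.16], [0.006, 0.21, 0, -0.18], [0.006, 0.228, 0, -0.19], [0.006, 0.238, 0, -0.2]]]}}

```text
time_s: 15.02
ee_pos: [479.2, -21.8, 236.6]
ee_rot: [[0.991, 0.134, 0.0], [0.134, -0.991, -0.0], [0.0, 0.0, -1.0]]
force: [0.1, 0.2, -0.7]
width: 36.5
gripper_force: 60.2
```

Call:
{"api": "send_rows", "payload": {"commands": [[[0.044, 0.018, 0, -0.02], [0.041, 0.04, 0, -0.04], [0.038, 0.064, 0, -0.06], [0.035, 0.09, 0, -0.08], [0.03, 0.116, 0, -0.1], [0.015, 0.142, 0, -0.12], [0, 0.166, 0, -0.14], [-0.01, 0.186, 0, -0.16], [-0.025, 0.2, 0, -0.18], [-0.038, 0.21, 0, -0.2], [-0.041, 0.213, 0, -0.21], [-0.041, 0.213, 0, -0.21]]]}}

```text
time_s: 16.02
ee_pos: [467.2, -237.1, 236.7]
ee_rot: [[0.941, 0.338, 0.0], [0.338, -0.941, -0.0], [0.0, 0.0, -1.0]]
force: [-0.6, -1.2, -1.6]
width: 37.0
gripper_force: 60.4
```

Run:
```python
from h import *
st=telemetry.get_state();w=vision.read_camera('wrist')
print(st['time_s'],st['ee_pos'],np.round(st['ee_rot'],3).tolist(),st['joint_positions'],st['width'],st['gripper_force'])
for n,z in(('socket_mouth',165),('mixer',0),('socket_floor',130)):
    for r in nets.pinpoint(w,n)[:3]:
        uv=np.array(r['centre'])*[640,400];print(n,round(r['confidence'],2),uv.round(1),atz(w,uv,z,st).round(1))
np.save('w8.npy',w['image'])
save('w8',np.clip(w['image'][:300,140:500]*1.3,0,255).astype(np.uint8))
```

```text
16.0167 [ 467.18881494 -237.09921678  236.68620937] [[0.941, 0.338, 0.0], [0.338, -0.941, -0.0], [0.0, 0.0, -1.0]] [-3.09120294e+01  1.29102384e+01  8.96839313e+01 -3.61937564e-03
  7.73971175e+01  3.93493566e+01] 36.96635527541228 60.426628701388836
socket_mouth 0.89 [318.  101.6] [ 542.1 -207.7  165. ]
mixer 0.57 [318.8 105.1] [ 546.3 -205.6    0. ]
socket_floor 0.64 [320.4 104.4] [ 542.3 -209.4  130. ]
```

View pics/w8.png

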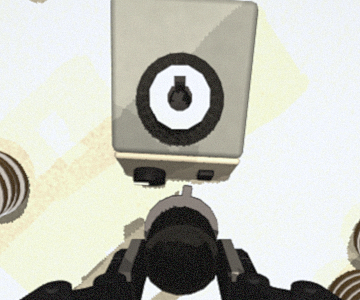

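The white socket face is at crop (180,96), with the bore in its middle and the slot straight up at (180,80). The held cup is at (182,235) with its lug at (187,190). Now I measure both numerically.

Run:
```python
from h import *
st=telemetry.get_state();w=vision.read_camera('wrist');im=w['image'];g=im.astype(float).mean(2)
R=tw(st)[:3,:3];ti=lambda P:R.T@(np.asarray(P)-st['ee_pos'])
m=(g>150).astype(np.uint8);m[:50]=0;m[145:]=0;m[:,:275]=0;m[:,365:]=0
n,l,s,c=cv2.connectedComponentsWithStats(m)
k=1+np.argmin([np.hypot(*(c[i]-[319,96])) if s[i][4]>100 else 1e9 for i in range(1,n)]);print(s[k],c[k])
cs=cv2.findContours((l==k).astype(np.uint8),cv2.RETR_EXTERNAL,cv2.CHAIN_APPROX_NONE)[0][0]
hull=np.zeros(m.shape,np.uint8);cv2.fillConvexPoly(hull,cv2.convexHull(cs),1)
M=cv2.moments(hull,True);u=(M['m10']/M['m00'],M['m01']/M['m00']);C=atz(w,u,165,st);print('face',u,C,ti(C),'area r mm',np.sqrt(M['m00']/np.pi)/295*(st['ee_pos'][2]+159-165))
for r in range(72,120,2): print(r,''.join('#' if v<70 else '+' if v<150 else '.' for v in g[r,295:345]))
for r in range(180,206,2): print(r,''.join('#' if v<45 else '+' if v<150 else '.' for v in g[r,290:360]))
zc=st['ee_pos'][2]-21.3+4
for r in(188,192,196):
    print('lug',r,ti(atz(w,(327,r),zc,st)))
```

```text
[ 291   68   60   63 2346] [320.97229327  99.59292413]
face (320.8956350508697, 98.98227765014768) [ 545.51547882 -207.45968672  165.        ] [82.24536076 -0.29546603 71.56325644] area r mm 24.339966095260937
72 ##########++..............................++######
74 ######++.....................................++###
76 ####+...........................................+#
78 ###+.................+++++++++++..................
80 #+...................+##########+.................
82 +....................+##########+.................
84 .....................+##########..................
86 .....................+##########..................
88 ...................++###########+.................
90 .................++################+..............
92 ................++##################+.............
94 ...............+#####################+............
96 ..............+#######################+...........
98 ..............+#######################+...........
100 ..............+#######################+...........
102 ..............+#######################+...........
104 ..............+#####
[... 828 characters left out ...]
+++++++++............................
192 .........................++++...++++++++++............................
194 ........................+++++..+++++++++++............................
196 ...................++++++++++++++++++++++++...........................
198 ..............+++++++++++++++++++++++++++++++++++.....................
200 .........+++++++++++++++++++++++++++++++++++++++++++..................
202 .......++++++++++++++++++++++++++++++++++++++++++++++++...............
204 .....++++++++++++++++++++++++++++++++++++++++++++++++++++.............
lug 188 [27.40508227  3.39170651 17.30133123]
lug 192 [24.88815659  3.40453098 17.30117811]
lug 196 [22.35214472  3.41745271 17.30102384]
```

Call:
{"api": "send_rows", "payload": {"commands": [[[0.003, 0, 0, -0.01], [0.01, 0, 0, -0.02], [0.02, 0, 0, -0.03], [0.031, 0, 0, -0.04], [0.043, 0, 0, -0.05], [0.055, 0, 0, -0.06], [0.066, 0, 0, -0.07], [0.075, 0, 0, -0.08], [0.08, 0, 0, -0.08], [0.082, -0.0005, 0, -0.08], [0.082, -0.0005, 0, -0.08], [0.082, -0.0005, 0, -0.08]]]}}

```text
time_s: 17.27
ee_pos: [544.6, -208.1, 236.6]
ee_rot: [[0.911, 0.413, -0.0], [0.413, -0.911, 0.0], [-0.0, -0.0, -1.0]]
force: [0.2, -0.2, -1.0]
width: 37.0
gripper_force: 60.4
```

Run:
```python
from h import *
st=telemetry.get_state();w=vision.read_camera('wrist');im=w['image'];g=im.astype(float).mean(2)
print(st['time_s'],st['ee_pos'],np.round(st['ee_rot'],3).tolist())
T=np.array(w['hand_eye']);
for r in range(120,215,4): print(r,''.join('#' if v<50 else '+' if v<150 else '.' for v in g[r,260:380]))
for X in([545.0,-207.6,165],): print(proj(w,X,st))
# socket outer outline predicted
R=tw(st)[:3,:3]
for d in([22.5,0],[0,22.5],[0,-22.5]): print(d,proj(w,np.array([545.0,-207.6,165])+R[:,0]*d[0]+R[:,1]*d[1],st))
```

```text
17.2667 [ 544.62553749 -208.07702854  236.55953151] [[0.911, 0.413, -0.0], [0.413, -0.911, 0.0], [-0.0, -0.0, -1.0]]
120 ...+++++++++++++++++++++++++++++++++++++++++++++++++++++++++++++++++++++++++++++++++++++++++++++++++++++++++++++++++++++
124 ...+++++++++++++++++++++++++++++++++++++++++++++++++++++++++++++++++++++++++++++++++++++++++++++++++++++++++++++++++++++
128 ...+++++++++++++++++++++++++++++++++++++++++++++++++++++++++++++++++++++++++++++++++++++++++++++++++++++++++++++++++++++
132 ..++++++++++++++++++++++++++++++++++++++++++++++++++++++++++++++++++++++++++++++++++++++++++++++++++++++++++++++++++++++
136 ..++++++++++++++++++++++++++++++++++++++++++++++++++++++++++++++++++++++++++++++++++++++++++++++++++++++++++++++++++++++
140 .+++++++++++++++++++++++++++++++++++++++++++++++++++++++++++++++++++++++++++++++++++++++++++++++++++++++++++++++++++++++
144 .+++++++++++++++++++++++++++++++++++++++++++++++++++++++++++++++++++++++++++++++++++++++++++++++++++++++++++++++++++++++
148 .+++++++++++++++++++++++++++++++++++++++++++++++++++++++++++++++++++++++++++++++++++++++++++++++++++++++
[... 1604 characters left out ...]
......+###########+++++++++++++++++++
204 +++++++++++++++++++++++###########+++++++++++++++++++++++++++++++++++++++++++++++++++++..+##########++++++++++++++++++++
208 +++++++++++++++++++++++++#######+++++++++++++++++++###################+++++++++++++++++++++#######++++++++++++++++++++++
212 +++++++++++++++++++++++++++##+++++++++++++######################################++++++++++++++###+++++++++++++++++++++++
(np.float64(321.0382813221337), np.float64(205.25673726218236))
[22.5, 0] (np.float64(321.02759399662443), np.float64(178.00513807099293))
[0, 22.5] (np.float64(348.7115677488829), np.float64(205.24105174658152))
[0, -22.5] (np.float64(293.3648316096286), np.float64(205.27242287033525))
```

Aligned: the slot's left edge shows at columns 317–323, as predicted. I go down gently.

Call:
{"api": "send_rows", "payload": {"commands": [[[0, 0, 0.003, 0], [0, 0, 0.008, 0], [0, 0, 0.013, 0], [0, 0, 0.018, 0], [0, 0, 0.021, 0], [0, 0, 0.024, 0], [0, 0, 0.026, 0], [0, 0, 0.028, 0], [0, 0, 0.028, 0]]]}}

```text
time_s: 18.07
ee_pos: [544.7, -208.0, 208.2]
ee_rot: [[0.911, 0.413, -0.0], [0.413, -0.911, 0.0], [-0.0, -0.0, -1.0]]
force: [-0.2, 0.7, -3.5]
width: 36.4
gripper_force: 60.4
```

Call:
{"api": "send_rows", "payload": {"commands": [[[0, 0, 0.001, 0], [0, 0, 0.002, 0], [0, 0, 0.003, 0], [0, 0, 0.004, 0], [0, 0, 0.005, 0], [0, 0, 0.006, 0], [0, 0, 0.007, 0], [0, 0, 0.008, 0], [0, 0, 0.009, 0], [0, 0, 0.01, 0], [0, 0, 0.01, 0]]]}}

```text
time_s: 18.98
ee_pos: [544.7, -208.0, 198.3]
ee_rot: [[0.911, 0.413, -0.0], [0.413, -0.911, 0.0], [-0.0, -0.0, -1.0]]
force: [0.0, -0.1, -0.8]
width: 36.6
gripper_force: 60.4
```

Call:
{"api": "send_rows", "payload": {"commands": [[[0, 0, 0.0015, 0], [0, 0, 0.003, 0], [0, 0, 0.0045, 0], [0, 0, 0.006, 0], [0, 0, 0.0075, 0], [0, 0, 0.009, 0], [0, 0, 0.0105, 0], [0, 0, 0.012, 0], [0, 0, 0.012, 0]]]}}

```text
time_s: 19.73
ee_pos: [544.8, -208.0, 186.5]
ee_rot: [[0.911, 0.413, 0.0], [0.413, -0.911, -0.0], [0.0, 0.0, -1.0]]
force: [-0.2, 0.2, -0.9]
width: 36.9
gripper_force: 60.4
```

Call:
{"api": "send_rows", "payload": {"commands": [[[0, 0, 0.001, 0], [0, 0, 0.002, 0], [0, 0, 0.003, 0], [0, 0, 0.004, 0], [0, 0, 0.004, 0]]]}}

```text
time_s: 20.15
ee_pos: [545.1, -208.1, 183.8]
ee_rot: [[0.911, 0.413, 0.001], [0.413, -0.911, -0.001], [0.001, 0.001, -1.0]]
force: [-2.7, 2.2, 10.6]
width: 36.6
gripper_force: 61.7
```

Call:
{"api": "send_rows", "payload": {"commands": [[[0, 0, 0.001, 0], [0, 0, 0.002, 0], [0, 0, 0.003, 0], [0, 0, 0.003, 0], [0, 0, 0.003, 0]]]}}

```text
time_s: 20.57
ee_pos: [545.1, -208.0, 181.3]
ee_rot: [[0.911, 0.413, 0.002], [0.413, -0.911, -0.001], [0.001, 0.001, -1.0]]
force: [-4.5, 3.2, 13.8]
width: 36.5
gripper_force: 61.9
```

Call:
{"api": "send_rows", "payload": {"commands": [[[0, 0, 0.001, 0], [0, 0, 0.002, 0], [0, 0, 0.003, 0], [0, 0, 0.003, 0], [0, 0, 0.003, 0]]]}}

```text
time_s: 20.98
ee_pos: [545.5, -208.1, 180.0]
ee_rot: [[0.911, 0.413, 0.004], [0.413, -0.911, -0.001], [0.003, 0.003, -1.0]]
force: [-9.3, 4.8, 25.8]
width: 36.7
gripper_force: 63.3
```

Call:
{"api": "send_rows", "payload": {"commands": [[[0, 0, 0, 0], [0, 0, 0, 0], [0, 0, 0, 0], [0, 0, 0, 0], [0, 0, 0, 0], [0, 0, 0, 0]]]}}

```text
time_s: 21.48
ee_pos: [545.4, -208.1, 180.0]
ee_rot: [[0.911, 0.413, 0.004], [0.413, -0.911, -0.001], [0.003, 0.003, -1.0]]
force: [-9.5, 4.4, 24.9]
width: 36.7
gripper_force: 63.3
```

Run:
```python
from h import *
st=telemetry.get_state();print(st['ee_pos'],st['force'],st['gripper_force'],np.abs(st['qvel']).max())
if st['force'][2]>15: print(job.finish_job())
```

```text
[ 545.44382037 -208.0856587   179.97182663] [-9.51759377  4.43130854 24.89741632] 63.33977647125721 0.07369313919816967
the job is handed in; nothing more can be done
None
```

I handed the job in at about 21.5 s with the cup head seated in the mixer socket, still gripped (63 N) and pressed about 6 mm down at 25 N; the hand-in returned no verdict, and seating and switch travel are inferred from TCP height and force.

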